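# Unlock a mill fixture's shutter with a flat driver and slide it home

## Robot

A 6-joint arm with a two-finger parallel gripper is mounted at the origin on the work surface. World frame = base frame: x ahead of the robot, y to its left, z up, the work surface at z = 0. Lengths are in mm, angles in degrees, forces in N, time in s.
With the tool pointing down it reaches from about 350 to 975 mm from the base axis. Payload 4.9 kg.
Tool frame: the origin (TCP) lies at the centre of the arm's flange, where the gripper is bolted on; the fingertips stand 173 mm ahead of it and the grasp point (between the pads) lies 155 mm ahead of it; z points along the fingers, y is the line along which they close (so a half turn about z gives the same grasp; the last joint's range is limited). The gripper opens to 85 mm and grips with 20 to 120 N. Pads are 22 mm wide; open, the fingers measure 114 mm over their backs; the gripper's body (76 mm by 85 mm) begins 54 mm behind the grasp point. The pads swing forward as they close: fully open they stand 13 mm farther back than shut.
Start: joints at [65.432, 3.019, 92.412, -0, 84.569, -6.818], TCP at [190.533, 595.231, 404.704] pointing down, gripper open.
Joint ranges: [-172.51, 172.51], [-57.92, 126.97], [3.15, 148.05], [-58.71, 238.71], [5.1, 150.11], [-179.66, 179.66]. Speed limits (degrees/s): [147.25, 147.25, 180, 180, 180, 180].

## Interface

Orientations are given as [roll, pitch, yaw] about the fixed x, y, z axes, in that order (R = Rz(yaw) Ry(pitch) Rx(roll)).
In Python, from plant import arm gives the robot as it stands.
- The arm moves only by the tool play_rows, never from a script. Its argument "rows" is a list of rows, each a list of 7 numbers: the shift along the tool's x, y, z in cm, then the turn, a rotation vector about the tool's x, y, z in rad, then the opening in per cent of the stroke, from 0 (shut) to 100 (fully open). A call has 1 to 12 rows; each row is the pose to reach, as a shift and turn from the pose commanded when the call began, along the tool's axes at that moment; what a row does not reach only later rows make up. A row lasts 1/8 s, in which the tool goes at most 62.5 mm and 10.7 degrees, less where a joint would pass 70% of its speed; a pose out of reach is approached as far as the arm can. A call with a gripper value outside its range is refused whole. The fingers move at their own pace and stop on an object; "grip_force" is the grip in N (left out, the last holds). Time passes only in rows, so rows that repeat a pose let the fingers close. It gives the time, the measured TCP pose, the force, the opening and the grip force at its end, in the units of the state.
- arm.sense(): the state, without advancing time (a new reading comes with each control period).
- arm.capture(name): name is "scene" or "top" or "wrist"; returns (picture, depth): 384x512x3 uint8, red, green, blue; 384x512 float32, mm along the optical axis (not along the pixel's ray), 0 where there is no reading.
- arm.camera_params(name): a dict with "vfov" (degrees; the focal length in pixels is half the picture's height over the tangent of half this angle, whatever the lens; pixels are square), "cx", "cy" (the principal point, pixels), "R" (3x3) and "t" (3): a world point X has camera coordinates R X + t. Camera axes: x right, y down, z forward; pixel columns grow to the right and rows downward; lengths in mm; the calibration is good to about 2 mm. A picture is of the moment at which its call begins: read the wrist's pose just before it. camera_params takes no time and is no camera call; for the wrist camera it gives the pose at the moment of the call.
- arm.close_job(): hands the job in; it is judged then, once.
The state is a dict: "time_s": time; "joint_pos": joint angles; "joint_velocities": joint speeds; "effort": joint torques, N m; "ee_pos": TCP position; "orientation": TCP orientation; "ft_force": force on the tool from outside, world axes, zero at the start; "moment": the same for the moment, N m; "finger_gap": finger opening in mm; "gripper_force": force on a finger pad.
Only numpy, scipy, OpenCV 4.12 (cv2) and the standard library are available. Lean on these libraries where they do the work, as an engineer would, in place of code of your own. Each camera call takes 0.05 s, during which the arm holds its last target. There are 200 camera calls.

## Task

Take the flat driver from its stand, seat its blade in the slotted brass latch of the frame-milling fixture and, keeping the blade in the slot, turn the latch anticlockwise up to its stop so that its wing swings clear of the shutter. Put the driver back in its stand, let go of it, and then push the shutter by its two upright lugs away from the latched position, fully home against the far stops at both ends, so that the spectacle front in the nest lies open. Leave the white carton, the jar and the two loose spectacle fronts where they are.

Things in the scene. Friction and masses are not known exactly. Their poses are not given: they have to be found in the camera images.
- driver: Flat driver, 180 mm, 0.2 kg, standing blade down in its stand. Origin: middle of the blade's lower edge, z up along the driver. Blade 22 mm wide (x), 3 mm thick (y), 14 mm high; round shank of 9 mm up to 88 mm; black collar, 42 mm across, from 88 to 96 mm; then the handle. Gripped across the handle's 26 mm (closing along y) the blade cannot twist in the hand.
- driver_handle (a point): Middle of the driver's wooden handle, 138 mm above the blade's lower edge; axes as the driver's. The handle has flat sides: 34 mm along x, 26 mm along y, and reaches from 96 to 180 mm above the blade's edge.
- stand: Fixed stand of the driver, 90 mm (x) by 80 mm (y), 100 mm high; origin under its centre. Its top board has a 29 x 15 mm hole at the centre, longer along x. The driver hangs in it by its collar, which rests on the board, so the blade's edge is 12 mm above the bench; the blade lies roughly along the stand's x.
- stand_mouth (a point): Centre of the stand's hole at the top of its board, 100 mm above the bench; axes as the stand's.
- fixture: Fixed grey fixture, 160 mm (x) by 305 mm (y). Origin on the bench; x points along the shutter's travel, away from the robot to the far stops; z up. The track runs along x between aluminium side rails (46 mm high, lips starting at y = +-104 mm). Between them is the nest with an orange spectacle front. Far stops: dark blocks at y = +-80 mm, 42 mm high, faces at x = 57.5 mm.
- shutter: Steel shutter, loose in the track, 0.5 to 0.95 kg: plate 55 mm (x) by 222 mm (y), top 36 mm above the bench, held down by the lips. Origin: centre of its underside, at x = -21 to -26 mm in the fixture at first, 30 mm when home. A push at one end moves only that end (3 to 10 N, low on the lug); when it leads by 15 to 25 mm at the lugs the plate jams between the rails until the other end is pushed.
- lug_left (a point): Push face of the shutter's left lug (shutter's y = +83 mm): an upright plate 30 mm wide (y), 10 mm thick (x), from 36 to 64 mm above the bench. The point is at mid width on the face that looks to -x, 50 mm above the bench; axes as the shutter's. Home: x = 44 mm in the fixture.
- lug_right (a point): The same point on the right lug (shutter's y = -83 mm). Home: x = 44 mm in the fixture.
- latch (a joint): Turn of the brass latch about its upright axis, rad: about 0 locked, grows anticlockwise seen from above, stop at 1.4; stays where left (friction 0.15 N m). Locked, its wing (reaching 52 mm from the axis, 16 mm wide, 48 to 60 mm above the bench) bars the right lug's way; from 1.15 on it points outward and clears the lug.
- slot (a point): Centre of the floor of the latch's slot, on the turning axis, 66.5 mm above the bench; at x = 54, y = -124 mm in the fixture. Its x lies along the slot and the wing, z up; it turns with the latch. Head: round, 34 mm across, top 74 mm above the bench. The slot crosses the whole head, 5.5 mm wide (8 mm at the mouth), 7.5 mm deep.
- carton: White closed carton, 110 x 130 x 60 mm, bystander; origin under its centre.
- specs_a: Dark green spectacle front lying flat, 140 mm long (y), 6 mm thick, bystander; origin under its middle.
- specs_b: Brown spectacle front lying flat, 140 mm long (y), 6 mm thick, bystander; origin under its middle.
- jar: Closed jar, 60 mm across, 70 mm high, 0.25 kg, bystander; origin under its centre.
There are look-alikes about, which are no part of the job. Of the things shaped like the stand, the wooden one is meant.

How it is judged:
By the outcome, as a careful person would: the job done as asked, in the order asked, and still so for the second after the job is handed in, with the robot touching nothing.
It also fails if it takes over 72 s, if anything falls off the work surface, if the arm or the gripper's body presses on something with over 40 N, if the wrist force passes 120 N, or if a joint passes its speed limit or range.

## Working session

There is one attempt and no reset: what is moved stays moved. The work goes in short steps, Python scripts to look and compute and a tool call to move; the robot and the scene stay as the last step left them, time stands still between calls to the robot, and variables do not carry over. Pictures are saved under pics/ and viewed, at most 12 in all, crops included, and the job is handed in when it is done.

Besides the shell and the picture viewer there is one more tool, called after "Request:" as a command line: name --pt "numbers of a row" for each row, then --argument value for the rest. play_rows: Moves the arm, as the interface text tells. Its arguments: {"type":"object","properties":{"rows":{"type":"array"},"grip_force":{"type":"number"}},"required":["rows"]}

```bash
mkdir -p pics
cat > h.py <<'E'
import numpy as np, cv2
from plant import arm
from scipy.spatial.transform import Rotation as Ro
def cap(n):
    p=arm.camera_params(n); im,d=arm.capture(n)
    return im,d,p
def cloud(d,p):
    H,W=d.shape; f=H/2/np.tan(np.radians(p['vfov'])/2)
    v,u=np.mgrid[:H,:W]
    c=np.stack([(u-p['cx'])/f*d,(v-p['cy'])/f*d,d],-1)
    X=(c-np.array(p['t']))@np.array(p['R'])
    X[d==0]=np.nan
    return X
def save(n,im): cv2.imwrite('pics/'+n+'.png',im[...,::-1])
E
ls
python3 - <<'E'
from h import *
print(arm.sense())
a=[]
for n in('scene','top'):
    im,d,p=cap(n);np.savez(n,im=im,d=d,X=cloud(d,p)); print(n,p); save(n,im)
E
```

```text
h.py
pics
{'time_s': 0.0, 'joint_pos': array([ 6.54326728e+01,  3.05751727e+00,  9.24905490e+01,  1.30241180e-03,
        8.45682749e+01, -6.82049308e+00]), 'joint_velocities': array([ 0.07078359,  0.00928079,  0.05242402, -0.16926525, -0.01473703,
        0.04541948]), 'effort': array([-4.71520798e-04, -3.93687379e+01, -3.70174813e+01, -1.75153973e-04,
        6.99718090e-03, -4.64457145e-06]), 'ee_pos': array([190.41994156, 595.01378854, 403.47594588]), 'orientation': array([-1.79884636e+02, -1.51036938e-02,  1.62253026e+02]), 'ft_force': array([0.39460571, 0.2805349 , 0.08212933]), 'moment': array([-0.03480856,  0.01066173,  0.04525017]), 'gripper_force': 0.0, 'finger_gap': 85.59046532948375}
scene {'vfov': 57.49929943574191, 'cx': 252.41435444727503, 'cy': 198.16090185339772, 'R': array([[ 0.33026469,  0.94368428,  0.019627  ],
       [ 0.54312945, -0.17299245, -0.82163496],
       [-0.77196867,  0.28201702, -0.56967602]]), 't': array([-281.97290875, -225.70630147, 1582.67185086])}
top {'vfov': 42.287202793922845, 'cx': 256.71421550898975, 'cy': 189.3090723451586, 'R': array([[ 0.01659022, -0.9998134 ,  0.00989555],
       [-0.99373384, -0.01758182, -0.11038087],
       [ 0.11053425, -0.0080023 , -0.9938401 ]]), 't': array([  48.08772661,  625.48920753, 1413.21618472])}
```

View pics/scene.png

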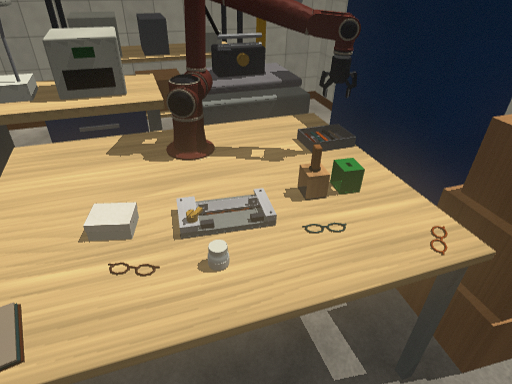

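View pics/top.png

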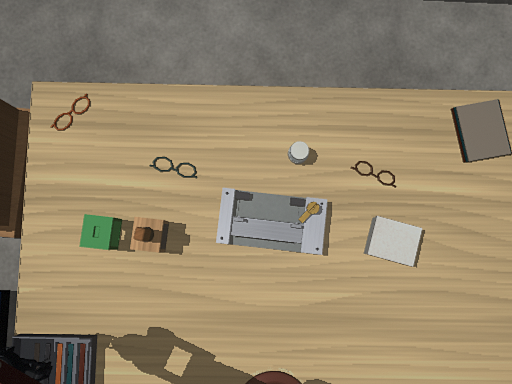

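Driver/stand candidates are the wooden stand with the driver, top (148,234), and the green look-alike at (100,232). I choose the wooden one. The fixture is at (272,221) with its brass latch at (310,212), the jar at (299,152) and the carton at (395,241).

Run:
```python
from h import *
z=np.load('top.npz');X=z['X'];im=z['im']
def rect(m,box,name,near=False):
    M=np.zeros(m.shape,bool);r0,r1,c0,c1=box;M[r0:r1,c0:c1]=m[r0:r1,c0:c1]
    P=X[M][:,:2].astype(np.float32); print(name,len(P),cv2.minAreaRect(P),'zmed',np.median(X[M][:,2]), 'mean',P.mean(0))
Z=X[...,2]
print('table',np.nanmedian(Z[280:320,200:300]))
rect((Z>92)&(Z<108),(210,260,122,172),'standtop')
rect(Z>165,(210,260,115,172),'handletop')
rect((Z>40)&(Z<52),(180,262,212,240),'railL')
rect((Z>40)&(Z<50),(190,262,305,335),'railR')
rect((Z>30)&(Z<54),(180,262,210,335),'fixture all')
rect((Z>53)&(Z<80),(190,235,290,330),'latch')
hsv=cv2.cvtColor(im,cv2.COLOR_RGB2HSV)
rect((hsv[...,1]>140)&(hsv[...,0]<30)&(Z>66),(195,235,290,330),'head')
crop=np.hstack([cv2.resize(im[205:265,70:190],(560,280),interpolation=2),]);crop2=cv2.resize(im[180:260,210:340],(560,345),interpolation=2)
save('crop1',np.vstack([crop[:250],crop2]))
```

```text
table -0.19653936097726324
standtop 742 ((487.77392578125, 361.14202880859375), (81.25933074951172, 89.91045379638672), 85.1146240234375) zmed 100.03713794398593 mean [487.12677 357.7397 ]
handletop 153 ((487.9680480957031, 361.8157653808594), (28.50484275817871, 33.40574264526367), 78.79216003417969) zmed 190.67686700522302 mean [487.58633 358.65796]
railL 703 ((545.2877197265625, 136.03164672851562), (62.76243591308594, 159.8585205078125), 84.20559692382812) zmed 45.69616842481933 mean [547.83026 147.10889]
railR 827 ((522.0741577148438, -106.655029296875), (60.49073791503906, 160.37925720214844), 85.35842895507812) zmed 45.5844968880618 mean [ 516.7576  -109.62509]
fixture all 3224 ((533.7347412109375, 15.43865966796875), (305.4549865722656, 159.90411376953125), 84.50360870361328) zmed 42.33457742270346 mean [524.15576   11.969045]
latch 237 ((552.7433471679688, -90.36628723144531), (91.29141235351562, 86.7994384765625), 81.62197875976562) zmed 65.12013865535663 mean [554.50104 -85.35685]
head 46 ((563.5521850585938, -87.59469604492188), (29.41429901123047, 58.038307189941406), 31.807449340820312) zmed 73.3089784984279 mean [572.12006  -99.555016]
```

View pics/crop1.png

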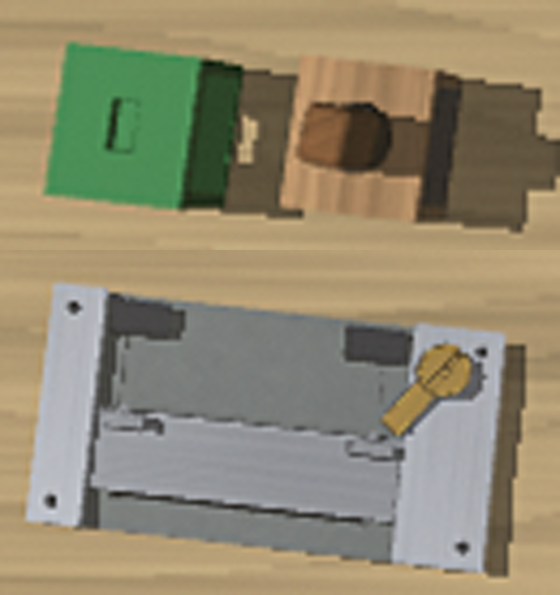

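The crop confirms it: the driver handle (345,135) stands in the wooden stand, and the green one is empty. The latch head is at (445,370), with its wing and slot pointing toward (395,425). That puts the slot at a world yaw of about 138°. I'm moving above the driver.

Request:
play_rows --pt "-9 -3.3 -0.4 0 0 -0.05 100" --pt "-18 -6.6 -0.8 0 0 -0.1 100" --pt "-27 -10 -1.2 0 0 -0.14 100" --pt "-35.4 -13.2 -1.5 0 0 -0.175 100" --pt "-35.4 -13.2 -1.5 0 0 -0.175 100" --pt "-35.4 -13.2 -1.5 0 0 -0.175 100" --pt "-35.4 -13.2 -1.5 0 0 -0.175 100" --pt "-35.4 -13.2 -1.5 0 0 -0.175 100" --pt "-35.4 -13.2 -1.5 0 0 -0.175 100" --pt "-35.4 -13.2 -1.5 0 0 -0.175 100"

```text
time_s: 1.35
ee_pos: [486.4, 362.6, 419.6]
orientation: [-180.0, -0.0, 172.4]
ft_force: [-0.2, 1.0, -0.4]
finger_gap: 85.6
gripper_force: 0.0
```

```bash
cat >> h.py <<'E'
def rel(cmd,targets):
    """cmd, targets: (x,y,z,yaw) tool pointing down; prints shift cm and turn rad"""
    x,y,z,w=cmd;w0=np.radians(w);ax=np.array([np.cos(w0),np.sin(w0)]);ay=np.array([np.sin(w0),-np.cos(w0)])
    for t in targets:
        d=np.array([t[0]-x,t[1]-y]); print(np.round([d@ax/10,d@ay/10,(z-t[2])/10,-np.radians(t[3]-w)],3))
def st():
    s=arm.sense(); print('t',round(s['time_s'],2),s['ee_pos'].round(1),s['orientation'].round(2),'F',s['ft_force'].round(1),'M',s['moment'].round(2),'gap',round(s['finger_gap'],1),'gf',round(s['gripper_force'],1)); return s
E
python3 - <<'E'
from h import *
st(); im,d,p=cap('wrist'); X=cloud(d,p); np.savez('w1',im=im,d=d,X=X); save('w1',im)
Z=X[...,2]; print(np.nanmin(Z),np.nanmax(Z))
for lo,hi in((180,200),(92,106)):
    m=((Z>lo)&(Z<hi)).astype(np.uint8); n,l,s,c=cv2.connectedComponentsWithStats(m)
    for i in range(1,n):
        if s[i,4]>150: P=X[l==i]; print(lo,s[i],cv2.minAreaRect(P[:,:2].astype(np.float32)),np.median(P[:,2]))
E
```

```text
t 1.35 [486.4 362.6 419.6] [-1.800e+02 -1.000e-02  1.724e+02] F [-0.2  1.  -0.4] M [ 0.09  0.01 -0.03] gap 85.6 gf 0.0
-756.710186385638 347.7480829659055
180 [ 238  185   33   43 1296] ((486.9760437011719, 359.5565490722656), (25.895727157592773, 32.95671081542969), 79.62842559814453) 190.71650537610566
92 [ 340  125   83   83 5764] ((493.0836486816406, 497.94720458984375), (81.37828063964844, 90.55632019042969), 84.40843963623047) 99.18875129136306
92 [ 216  137   75   82 3889] ((488.2342834472656, 359.1032409667969), (79.5930404663086, 90.4886703491211), 84.51679992675781) 99.26353975504313
```

View pics/w1.png

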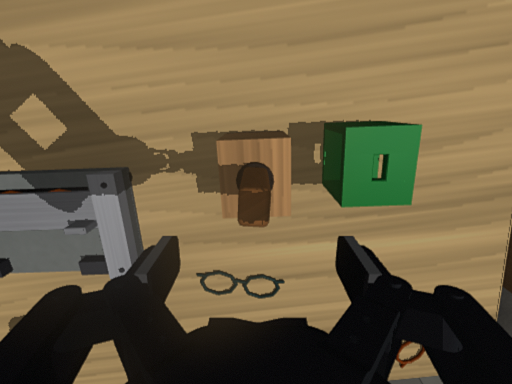

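Run:
```python
from h import *
rel((487.4,361.6,419.7,172.28),[(487.3,360.5,305,169.6)])
```

```text
[-5.000e-03 -1.100e-01  1.147e+01  4.700e-02]
```

Request:
play_rows --pt "0 -0.1 3 0 0 0.047 100" --pt "0 -0.1 7 0 0 0.047 100" --pt "0 -0.1 11 0 0 0.047 100" --pt "0 -0.1 11.5 0 0 0.047 100" --pt "0 -0.1 11.5 0 0 0.047 100" --pt "0 -0.1 11.5 0 0 0.047 0" --pt "0 -0.1 11.5 0 0 0.047 0" --pt "0 -0.1 11.5 0 0 0.047 0" --pt "0 -0.1 11.5 0 0 0.047 0" --pt "0 -0.1 11.5 0 0 0.047 0" --pt "0 -0.1 11.5 0 0 0.047 0" --pt "0 -0.1 11.5 0 0 0.047 0" --grip_force 70

```text
time_s: 2.9
ee_pos: [487.6, 360.7, 305.6]
orientation: [180.0, 0.1, 169.6]
ft_force: [-0.6, -1.0, 5.7]
finger_gap: 25.5
gripper_force: 58.6
```

```bash
python3 -c "
from h import *
st()"
```

```text
t 2.9 [487.6 360.7 305.6] [1.7996e+02 6.0000e-02 1.6958e+02] F [-0.6 -1.   5.7] M [-0.11  0.06 -0.03] gap 25.5 gf 58.6
```

Run:
```python
from h import *
rel((487.3,360.6,304.7,169.6),[(487.3,360.6,440,169.6),(620,-60,450,169.6)])
```

```text
[  0.     0.   -13.53  -0.  ]
[-20.645 -38.974 -14.53   -0.   ]
```

Request:
play_rows --pt "0 0 -2 0 0 0 0" --pt "0 0 -6 0 0 0 0" --pt "0 0 -10 0 0 0 0" --pt "0 0 -13.5 0 0 0 0" --pt "0 0 -13.5 0 0 0 0" --pt "0 0 -13.5 0 0 0 0"

```text
time_s: 3.65
ee_pos: [487.0, 360.4, 437.8]
orientation: [-179.9, -0.1, 169.6]
ft_force: [-0.3, -0.2, -2.0]
finger_gap: 25.5
gripper_force: 58.5
```

Request:
play_rows --pt "-2.5 -4.7 -0.2 0 0 0 0" --pt "-5.2 -9.8 -0.5 0 0 0 0" --pt "-7.9 -14.9 -0.8 0 0 0 0" --pt "-10.6 -20 -1 0 0 0 0" --pt "-13.3 -25.1 -1 0 0 0 0" --pt "-16 -30.2 -1 0 0 0 0" --pt "-18.7 -35.3 -1 0 0 0 0" --pt "-20.6 -39 -1 0 0 0 0" --pt "-20.6 -39 -1 0 0 0 0" --pt "-20.6 -39 -1 0 0 0 0" --pt "-20.6 -39 -1 0 0 0 0" --pt "-20.6 -39 -1 0 0 0 0"

```text
time_s: 5.15
ee_pos: [619.2, -59.1, 449.6]
orientation: [180.0, -0.0, 169.7]
ft_force: [0.1, 0.1, -2.4]
finger_gap: 25.1
gripper_force: 59.0
```

Run:
```python
from h import *
st(); im,d,p=cap('wrist'); X=cloud(d,p); np.savez('w2',im=im,d=d,X=X,p=p); save('w2',im)
im,d,p=cap('top'); X=cloud(d,p); np.savez('t2',im=im,d=d,X=X)
```

```text
t 5.15 [619.2 -59.1 449.6] [ 1.7999e+02 -1.0000e-02  1.6967e+02] F [ 0.1  0.1 -2.4] M [ 0.04 -0.02 -0.03] gap 25.1 gf 59.0
```

View pics/w2.png

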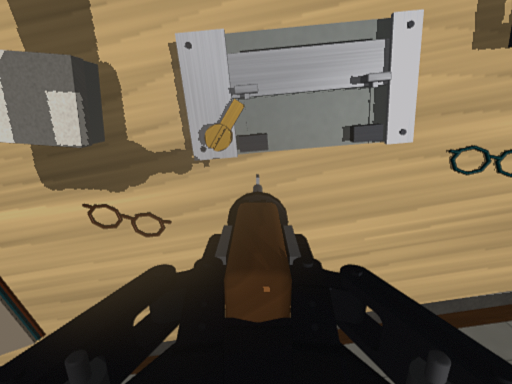

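The driver is in the hand. The fixture fills (178..423, 12..160), with the latch head at about (217,136), its wing tip at (238,103), and the slot a dark line across the head. I'm measuring the head centre, slot direction, lugs and blade.

Run:
```python
from h import *
z=np.load('w2.npz',allow_pickle=True);X=z['X'];im=z['im'];Z=X[...,2]
def box(m,r):
    M=np.zeros(m.shape,bool);M[r[0]:r[1],r[2]:r[3]]=m[r[0]:r[1],r[2]:r[3]];return M
f=lambda M:(lambda P:(len(P),cv2.minAreaRect(P),P.mean(0)))(X[M][:,:2].astype(np.float32))
print('fixture',f(box((Z>35)&(Z<52),(5,168,170,430))))
hsv=cv2.cvtColor(im,cv2.COLOR_RGB2HSV)
br=box((hsv[...,1]>130)&(Z>40)&(Z<85),(90,160,195,250))
hd=br&(Z>70); wg=br&(Z>52)&(Z<64)
P=X[hd][:,:2].astype(np.float32)
print('head',len(P),cv2.minEnclosingCircle(P),P.mean(0),f(hd)[1],np.median(Z[hd]))
P=X[wg][:,:2].astype(np.float32);print('wing',len(P),f(wg)[1:],cv2.fitLine(P,2,0,.01,.01).ravel())
# slot: dark pixels in head
g=im.sum(2).astype(int); M=box(br&(Z>60),(118,156,200,236)); t=np.percentile(g[M],60)
for r in range(118,156,1): print(r,' '.join('%3d'%v for v in g[r,200:236]//3)) if r%2==0 else 0
for n,r in(('lugA',(80,105,225,265)),('lugB',(65,95,345,395))):
    M=box((Z>58)&(Z<70)&(hsv[...,1]<80),r);print(n,f(M),np.median(Z[M]))
# blade in hand
M=box((Z>95)&(Z<400),(165,195,245,270)); 
P=X[M]; print('blade',len(P),P[P[:,2].argsort()[:30]].mean(0).round(1)); 
M=box((Z>95)&(Z<150),(165,200,245,270));P=X[M];print(len(P),f(M))
cv2.imwrite('pics/w2c.png',np.hstack([cv2.resize(im[90:165,175:260],(450,400),interpolation=0),cv2.resize(im[165:205,235:280],(340,400),interpolation=0)])[...,::-1])
```

```text
fixture (14328, ((534.3983154296875, 13.571868896484375), (306.1408996582031, 160.44898986816406), 84.53276062011719), array([524.4831  ,  11.774287], dtype=float32))
head 421 ((572.3939819335938, -102.1186294555664), 16.786231994628906) [ 571.61554  -102.156906] ((571.9786376953125, -102.49868774414062), (30.72216796875, 32.923892974853516), 33.64984893798828) 73.17752842904939
wing 337 (((549.4159545898438, -81.15819549560547), (18.48797035217285, 41.45334243774414), 54.95945739746094), array([547.3767 , -79.56461], dtype=float32)) [  0.75436157  -0.65645915 547.3768     -79.5646    ]
118 162 159 158 159 163 159 157 158 163 158 158 159 159 161 160 160 160 159 154 116  90  87  93 112 117 113 113 112 113 113 113 116 117 114 114 115
120 162 159 157 159 162 160 156 158 163 159 157 159 160 161 161 162 160 135  94  89  84  88 117 116 113 111 111 114 113 113 116 115 113 114 115 103
122 163 159 157 159 162 162 159 158 162 162 160 162 162 160 145 146 138  88  83  82  92 114 117 113 112 111 113 112 113 116 114 114 114 115 103  92
124 163 161 156 142 144 146 135  93  90  92  90  90  89  89  9
[... 2131 characters left out ...]
55 157 159 156 154 158 163
154 158 157 157 159 159 156 158 158 157 156 153 154 157 159 155 153 155 156 156 157 156 156 152 151 154 153 154 157 156 155 157 159 156 155 157 162
lugA (202, ((520.614501953125, -56.265323638916016), (29.446605682373047, 9.902713775634766), 84.23123168945312), array([520.6753  , -55.942856], dtype=float32)) 62.982324643236865
lugB (221, ((536.4373779296875, 108.66019439697266), (29.573360443115234, 10.081500053405762), 85.19140625), array([536.5236 , 107.93099], dtype=float32)) 62.87973239847643
blade 146 [611.1 -57.9 167.4]
0 (0, ((0.0, 0.0), (0.0, 0.0), 0.0), array([nan, nan], dtype=float32))<stdin>:5: RuntimeWarning: Mean of empty slice.
  ret = um.true_divide(
```

View pics/w2c.png

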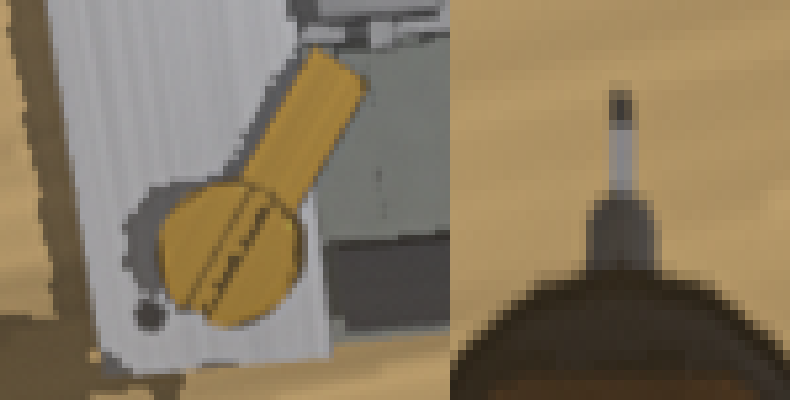

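The left crop shows the latch head, with the slot running up-right in line with the wing. The right crop shows the blade seen edge-on. I'm cross-checking the head centre and slot yaw by ray projection.

```bash
cat >> h.py <<'E'
def onplane(uv,p,z):
    f=192/np.tan(np.radians(p['vfov'])/2); R=np.array(p['R']);C=-R.T@np.array(p['t'])
    uv=np.atleast_2d(uv).astype(float); r=np.c_[(uv[:,0]-p['cx'])/f,(uv[:,1]-p['cy'])/f,np.ones(len(uv))]@R
    return C+r*((z-C[2])/r[:,2])[:,None]
def proj(X,p):
    f=192/np.tan(np.radians(p['vfov'])/2); c=np.atleast_2d(X)@np.array(p['R']).T+np.array(p['t']); return c[:,:2]/c[:,2:]*f+[p['cx'],p['cy']]
E
python3 - <<'E'
from h import *
z=np.load('w2.npz',allow_pickle=True);X=z['X'];p=z['p'].item()
C=-np.array(p['R']).T@np.array(p['t']); print('cam',C.round(1))
L=onplane([(220,126),(210,146)],p,74);R_=onplane([(224.5,129),(214,148)],p,72)
for q in(L,R_): d=q[1]-q[0];print(q.round(1)[:,:2],np.degrees(np.arctan2(d[1],d[0])))
zt=np.load('top.npz');Xt=zt['X'];Zt=Xt[...,2];m=np.zeros(Zt.shape,bool);m[195:235,295:330]=True
hsv=cv2.cvtColor(zt['im'],cv2.COLOR_RGB2HSV);m&=(hsv[...,1]>130)&(Zt>71)&(Zt<80)&(hsv[...,0]<30)
P=Xt[m][:,:2].astype(np.float32);print('top head',len(P),cv2.minEnclosingCircle(P),np.median(P,0),P.mean(0))
# top fixture
m=np.zeros(Zt.shape,bool);m[180:262,210:335]=(Zt>40)[180:262,210:335]
print(cv2.minAreaRect(Xt[m&(Zt<52)][:,:2].astype(np.float32)))
# blade tip lateral
B=onplane([(257.5,176.5)],p,150);print('blade bottom ray @150',B.round(1), 'expected tip px',proj([[620,-60,148],[620,-60,145]],p))
E
```

```text
cam [545.9 -45.8 417.9]
[[ 558.8  -95.8]
 [ 580.9 -113.9]] -39.31630419864531
[[ 563.5  -91.3]
 [ 584.5 -109.8]] -41.34839523692353
top head 65 ((571.3103637695312, -99.53849029541016), 16.39215087890625) [ 572.1976   -100.854034] [ 571.604   -100.19876]
((533.7347412109375, 15.43865966796875), (305.4549865722656, 159.90411376953125), 84.50360870361328)
blade bottom ray @150 [[612.6 -57.8 150. ]] expected tip px [[256.71363461 183.17751285]
 [256.7202563  182.41527335]]
```

Run:
```python
from h import *
rel((619.5,-60.2,449.7,169.6),[(572.2,-102.3,400,139.5),(572.2,-102.3,376,139.5)])
```

```text
[ 3.892 -4.995  4.97   0.525]
[ 3.892 -4.995  7.37   0.525]
```

Request:
play_rows --pt "1 -1.5 1 0 0 0.15 0" --pt "2 -3 2 0 0 0.3 0" --pt "3 -4.4 3 0 0 0.45 0" --pt "3.9 -5 4 0 0 0.525 0" --pt "3.9 -5 5.5 0 0 0.525 0" --pt "3.9 -5 7 0 0 0.525 0" --pt "3.9 -5 7.4 0 0 0.525 0" --pt "3.9 -5 7.4 0 0 0.525 0" --pt "3.9 -5 7.4 0 0 0.525 0"

```text
time_s: 6.38
ee_pos: [572.3, -102.3, 376.4]
orientation: [180.0, 0.1, 139.5]
ft_force: [-0.2, -0.2, -1.4]
finger_gap: 25.4
gripper_force: 59.1
```

Run:
```python
from h import *
st(); im,d,p=cap('wrist'); X=cloud(d,p); np.savez('w3',im=im,d=d,X=X,p=p)
print(proj([[572.2,-102.3,81],[572.2,-102.3,66.5]],p))
u,v=proj([[572.2,-102.3,80]],p)[0].astype(int)
print(u,v); save('w3',cv2.resize(im[v-40:v+50,u-60:u+60],(800,600),interpolation=0))
```

```text
t 6.38 [ 572.3 -102.3  376.4] [1.7997e+02 6.0000e-02 1.3952e+02] F [-0.2 -0.2 -1.4] M [ 0.03 -0.02  0.04] gap 25.4 gf 59.1
[[257.37815127 183.40331525]
 [257.36938451 179.75131314]]
257 183
```

View pics/w3.png

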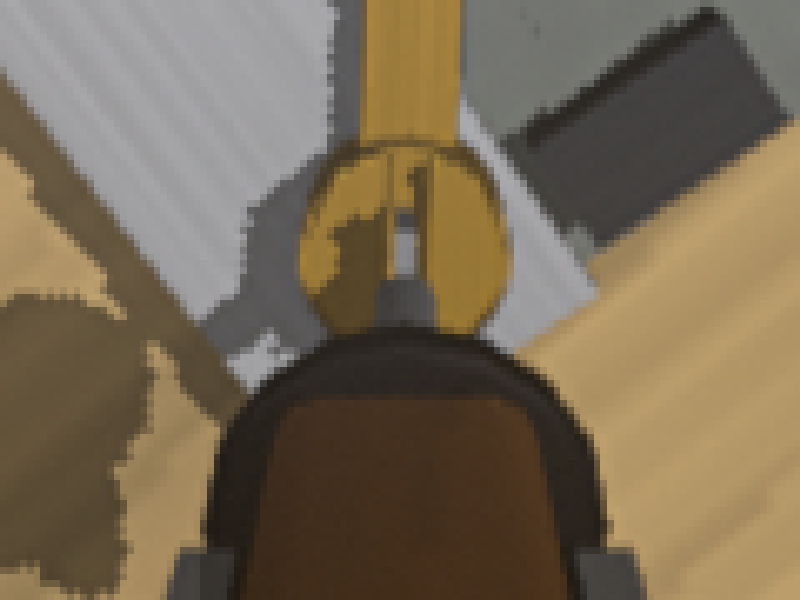

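The blade at (404,230) hangs about 1 mm left of the slot centre at (410,…), and the slot and wing are parallel to it. I'm shifting it by +1 mm and lowering.

Request:
play_rows --pt "0.1 0.1 0 0 0 0 0" --pt "0.1 0.1 0.4 0 0 0 0" --pt "0.1 0.1 0.8 0 0 0 0" --pt "0.1 0.1 1.1 0 0 0 0" --pt "0.1 0.1 1.3 0 0 0 0" --pt "0.1 0.1 1.5 0 0 0 0" --pt "0.1 0.1 1.5 0 0 0 0"

```text
time_s: 7.3
ee_pos: [571.9, -100.9, 360.8]
orientation: [180.0, 0.0, 139.5]
ft_force: [0.6, 0.2, -2.2]
finger_gap: 25.4
gripper_force: 59.4
```

```bash
python3 -c "
from h import *
st()"
```

```text
t 7.3 [ 571.9 -100.9  360.8] [1.7999e+02 1.0000e-02 1.3950e+02] F [ 0.6  0.2 -2.2] M [-0.04 -0.05  0.02] gap 25.4 gf 59.4
```

Request:
play_rows --pt "0 0 0.05 0 0 -0.1 0" --pt "0 0 0.05 0 0 -0.25 0" --pt "0 0 0.05 0 0 -0.4 0" --pt "0 0 0.05 0 0 -0.4 0"

```text
time_s: 7.8
ee_pos: [571.8, -101.3, 360.6]
orientation: [-179.9, -0.0, 162.3]
ft_force: [-2.2, -1.7, 0.2]
finger_gap: 25.0
gripper_force: 59.3
```

```bash
python3 -c "
from h import *
st()"
```

```text
t 7.8 [ 571.8 -101.3  360.6] [-1.7991e+02 -1.0000e-02  1.6231e+02] F [-2.2 -1.7  0.2] M [-0.5   0.48 -0.04] gap 25.0 gf 59.3
```

Request:
play_rows --pt "0 0 0 0 0 -0.15 0" --pt "0 0 0 0 0 -0.3 0" --pt "0 0 0 0 0 -0.45 0" --pt "0 0 0 0 0 -0.6 0" --pt "0 0 0 0 0 -0.75 0" --pt "0 0 0 0 0 -0.88 0" --pt "0 0 0 0 0 -0.96 0" --pt "0 0 0 0 0 -0.96 0"

```text
time_s: 8.8
ee_pos: [571.8, -101.6, 360.6]
orientation: [-179.9, -0.1, -142.8]
ft_force: [-3.1, -4.0, -0.3]
finger_gap: 25.2
gripper_force: 59.3
```

```bash
python3 -c "
from h import *
st()
im,d,p=cap('wrist');np.savez('w4',im=im,d=d,p=p,X=cloud(d,p));save('w4',im)"
```

```text
t 8.8 [ 571.8 -101.6  360.6] [-1.7988e+02 -1.1000e-01 -1.4276e+02] F [-3.1 -4.  -0.3] M [-1.32  0.59 -0.12] gap 25.2 gf 59.3
```

View pics/w4.png

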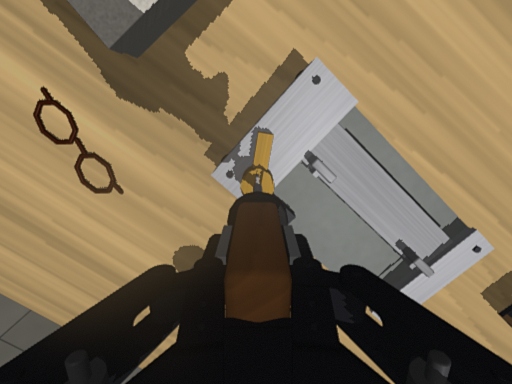

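The wing (265,135) follows the blade but lags about 7° because of the slot play. I'm turning further to the stop.

Request:
play_rows --pt "0 0 0 0 0 -0.06 0" --pt "0 0 0 0 0 -0.12 0" --pt "0 0 0 0 0 -0.17 0" --pt "0 0 0 0 0 -0.17 0"

```text
time_s: 9.35
ee_pos: [571.8, -101.7, 360.6]
orientation: [-179.9, -0.1, -133.0]
ft_force: [-2.7, -4.9, -0.1]
finger_gap: 25.6
gripper_force: 59.4
```

```bash
python3 -c "
from h import *
st()
im,d,p=cap('wrist');X=cloud(d,p);Z=X[...,2]
h=cv2.cvtColor(im,cv2.COLOR_RGB2HSV);m=np.zeros(Z.shape,bool);m[110:190,235:295]=True
m&=(h[...,1]>120)&(h[...,0]<30)&(Z>54)&(Z<66)
l=cv2.fitLine(X[m][:,:2].astype(np.float32),2,0,.01,.01).ravel();print(m.sum(),l,np.degrees(np.arctan2(l[1],l[0])))"
```

```text
t 9.35 [ 571.8 -101.7  360.6] [-1.7990e+02 -1.2000e-01 -1.3303e+02] F [-2.7 -4.9 -0.1] M [-1.5   0.64 -0.41] gap 25.6 gf 59.4
555 [   0.82727563    0.56179625  544.9352     -121.91076   ] 34.18011
```

Request:
play_rows --pt "0 0 0 0 0 -0.04 0" --pt "0 0 0 0 0 -0.04 0"

```text
time_s: 9.65
ee_pos: [571.8, -101.7, 360.6]
orientation: [-179.9, -0.1, -130.8]
ft_force: [-2.5, -4.8, 0.8]
finger_gap: 25.3
gripper_force: 59.4
```

```bash
python3 -c "
from h import *
st()
im,d,p=cap('wrist');X=cloud(d,p);Z=X[...,2]
h=cv2.cvtColor(im,cv2.COLOR_RGB2HSV);m=np.zeros(Z.shape,bool);m[110:190,235:295]=True
m&=(h[...,1]>120)&(h[...,0]<30)&(Z>54)&(Z<66)
l=cv2.fitLine(X[m][:,:2].astype(np.float32),2,0,.01,.01).ravel();print(m.sum(),l,np.degrees(np.arctan2(l[1],l[0])))"
```

```text
t 9.65 [ 571.8 -101.7  360.6] [-1.7990e+02 -1.2000e-01 -1.3079e+02] F [-2.5 -4.8  0.8] M [-1.45  0.61 -0.65] gap 25.3 gf 59.4
558 [   0.82260764    0.5686094   544.9889     -121.95365   ] 34.653313
```

The torque climbs while the wing stays put, so the latch is at its stop. I'm backing off to the middle of the play and lifting out.

Request:
play_rows --pt "0 0 0 0 0 0.1 0" --pt "0 0 0 0 0 0.18 0" --pt "0 0 0 0 0 0.18 0" --pt "0 0 -0.5 0 0 0.18 0" --pt "0 0 -1.2 0 0 0.18 0" --pt "0 0 -3 0 0 0.18 0" --pt "0 0 -6 0 0 0.18 0" --pt "0 0 -9 0 0 0.18 0" --pt "0 0 -9 0 0 0.18 0"

```text
time_s: 10.82
ee_pos: [572.3, -100.7, 455.0]
orientation: [-179.7, 0.3, -140.8]
ft_force: [1.1, 0.7, -1.9]
finger_gap: 25.2
gripper_force: 59.3
```

```bash
python3 -c "
from h import *
st()
im,d,p=cap('wrist');X=cloud(d,p);Z=X[...,2]
h=cv2.cvtColor(im,cv2.COLOR_RGB2HSV);m=np.zeros(Z.shape,bool);m[80:200,225:300]=True
m&=(h[...,1]>120)&(h[...,0]<30)&(Z>54)&(Z<66)
l=cv2.fitLine(X[m][:,:2].astype(np.float32),2,0,.01,.01).ravel();print(m.sum(),l,np.degrees(np.arctan2(l[1],l[0])))
rel((572.1,-100.9,450.2,219.2),[(487.7,360.3,450,173)])"
```

```text
t 10.82 [ 572.3 -100.7  455. ] [-179.68    0.27 -140.83] F [ 1.1  0.7 -1.9] M [-0.04 -0.02  0.03] gap 25.2 gf 59.3
349 [   0.829613     0.5583389  547.7902    -119.83305  ] 33.940994
[-2.2609e+01  4.1075e+01  2.0000e-02  8.0600e-01]
```

Request:
play_rows --pt "-2.5 4.6 0 0 0 0.09 0" --pt "-5.2 9.5 0 0 0 0.18 0" --pt "-7.9 14.4 0 0 0 0.28 0" --pt "-10.6 19.3 0 0 0 0.38 0" --pt "-13.3 24.2 0 0 0 0.48 0" --pt "-16 29.1 0 0 0 0.58 0" --pt "-18.7 34 0 0 0 0.68 0" --pt "-21.4 38.8 0 0 0 0.77 0" --pt "-22.6 41.1 0 0 0 0.806 0" --pt "-22.6 41.1 0 0 0 0.806 0" --pt "-22.6 41.1 0 0 0 0.806 0" --pt "-22.6 41.1 0 0 0 0.806 0"

```text
time_s: 12.38
ee_pos: [488.0, 359.5, 449.7]
orientation: [-180.0, -0.0, 172.9]
ft_force: [0.6, -0.6, -2.0]
finger_gap: 25.5
gripper_force: 59.4
```

Run:
```python
from h import *
st(); im,d,p=cap('wrist'); X=cloud(d,p);Z=X[...,2]
m=np.zeros(Z.shape,np.uint8);m[:,:]=(Z>92)&(Z<106);n,l,s,c=cv2.connectedComponentsWithStats(m)
for i in range(1,n):
    if s[i,4]>500: P=X[l==i]; print(s[i],cv2.minAreaRect(P[:,:2].astype(np.float32)))
uv=proj([[487.7,360.3,100]],p)[0];print(uv);u,v=uv.astype(int);save('w5',cv2.resize(im[v-60:v+60,u-80:u+80],(800,600),interpolation=0))
```

```text
t 12.38 [488.  359.5 449.7] [-1.7996e+02 -3.0000e-02  1.7289e+02] F [ 0.6 -0.6 -2. ] M [-0.01 -0.03 -0.02] gap 25.5 gf 59.4
[ 335  123   75   76 4780] ((493.03485107421875, 498.1732177734375), (81.8388671875, 90.1220703125), 84.45933532714844)
[ 223  133   68   75 3854] ((487.9810791015625, 359.34295654296875), (80.01103973388672, 89.8287353515625), 84.5881118774414)
[258.24793274 171.60430579]
```

View pics/w5.png

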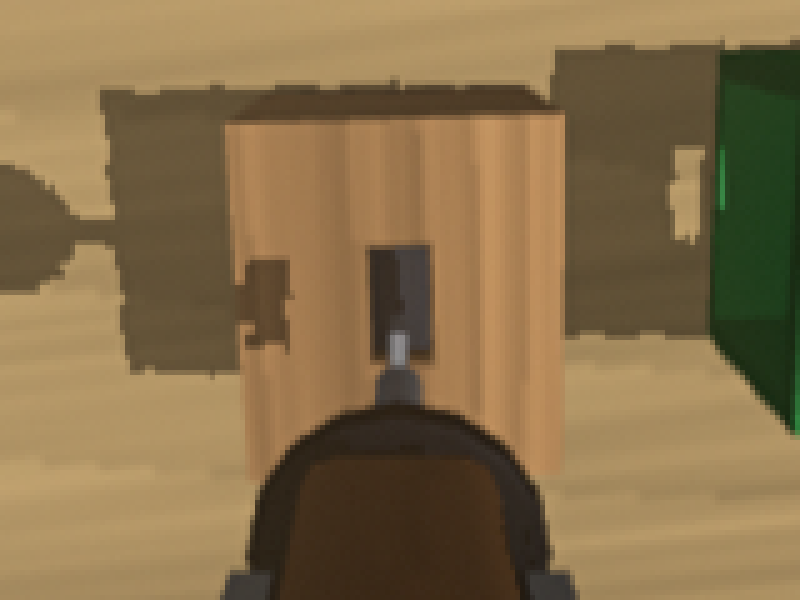

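The blade at (398,350) is lined up with the hole, which spans (368..433, 245..360) with its centre on the target ray. I'm lowering.

Request:
play_rows --pt "0 0.05 2 0 0 0 0" --pt "0 0.05 4 0 0 0 0" --pt "0 0.05 6 0 0 0 0" --pt "0 0.05 8 0 0 0 0" --pt "0 0.05 10 0 0 0 0" --pt "0 0.05 12 0 0 0 0" --pt "0 0.05 13.5 0 0 0 0" --pt "0 0.05 14.2 0 0 0 0" --pt "0 0.05 14.5 0 0 0 0" --pt "0 0.05 14.5 0 0 0 0"

```text
time_s: 13.68
ee_pos: [488.1, 361.2, 306.0]
orientation: [179.9, 0.1, 173.0]
ft_force: [-0.3, 0.5, -1.2]
finger_gap: 25.2
gripper_force: 59.6
```

```bash
python3 -c "
from h import *
st()"
```

```text
t 13.68 [488.1 361.2 306. ] [1.7993e+02 9.0000e-02 1.7297e+02] F [-0.3  0.5 -1.2] M [0.02 0.   0.01] gap 25.2 gf 59.6
```

Request:
play_rows --pt "0 0 0.08 0 0 0 0" --pt "0 0 0.08 0 0 0 30" --pt "0 0 0.08 0 0 0 100" --pt "0 0 0.08 0 0 0 100" --pt "0 0 0.08 0 0 0 100" --pt "0 0 0.08 0 0 0 100" --pt "0 0 -1 0 0 0 100" --pt "0 0 -4 0 0 0 100" --pt "0 0 -8 0 0 0 100" --pt "0 0 -12 0 0 0 100" --pt "0 0 -14 0 0 0 100" --pt "0 0 -14 0 0 0 100"

```text
time_s: 15.18
ee_pos: [487.9, 361.1, 447.3]
orientation: [179.9, 0.2, 173.0]
ft_force: [-0.6, 0.6, -0.3]
finger_gap: 85.2
gripper_force: 0.0
```

Run:
```python
from h import *
st(); im,d,p=cap('wrist'); X=cloud(d,p);Z=X[...,2]
m=((Z>165)&(Z<215)).astype(np.uint8);n,l,s,c=cv2.connectedComponentsWithStats(m)
for i in range(1,n):
    if s[i,4]>100: P=X[l==i]; print(s[i],cv2.minAreaRect(P[:,:2].astype(np.float32)),np.median(P[:,2]))
# lugs (known at w2): push faces
a=np.array([520.6,-56.3]);b=np.array([536.4,108.7]);t=np.radians(-5.5);e=np.array([np.cos(t),np.sin(t)])
print('pushR',a-5*e,'pushL',b-5*e)
```

```text
t 15.18 [487.9 361.1 447.3] [1.7987e+02 1.7000e-01 1.7296e+02] F [-0.6  0.6 -0.3] M [-0.   -0.03  0.05] gap 85.2 gf 0.0
[ 243  171   29   41 1138] ((487.75579833984375, 361.4214782714844), (25.64679527282715, 32.329891204833984), 82.36343383789062) 190.56249406741614
pushR [515.62301901 -55.82077124] pushL [531.42301901 109.17922876]
```

```bash
python3 -c "
from h import *
rel((487.8,360.8,445.2,173),[(500,107.2,300,174.5)])"
```

```text
[ -4.302 -25.022  14.52   -0.026]
```

Request:
play_rows --pt "-1 -5 0 0 0 0 0" --pt "-2 -10.5 2 0 0 0 0" --pt "-3 -16 5 0 0 -0.026 0" --pt "-4 -21.5 9 0 0 -0.026 0" --pt "-4.3 -25 13 0 0 -0.026 0" --pt "-4.3 -25 14.5 0 0 -0.026 0" --pt "-4.3 -25 14.5 0 0 -0.026 0" --pt "-4.3 -25 14.5 0 0 -0.026 0" --pt "-4.3 -25 14.5 0 0 -0.026 0"

```text
time_s: 16.35
ee_pos: [500.4, 108.5, 301.9]
orientation: [180.0, 0.2, 174.5]
ft_force: [-0.2, -0.4, -0.8]
finger_gap: 0.1
gripper_force: 0.0
```

Run:
```python
from h import *
st(); im,d,p=cap('wrist'); save('w6',im)
```

```text
t 16.35 [500.4 108.5 301.9] [1.7997e+02 1.6000e-01 1.7454e+02] F [-0.2 -0.4 -0.8] M [-0.02 -0.    0.03] gap 0.1 gf 0.0
```

View pics/w6.png

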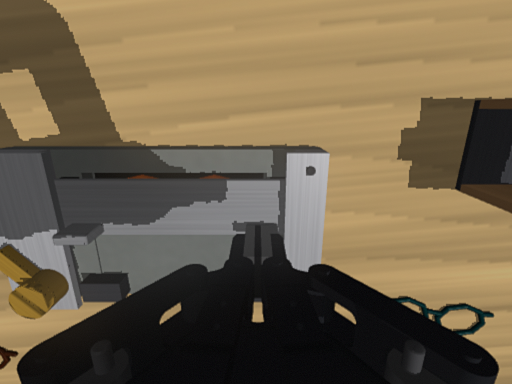

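The closed fingers at (258,240) are over the plate just behind the left lug, and the latch wing at (20,265) is clear of the right lug. I'm going down and pushing the left lug by 10 mm.

Request:
play_rows --pt "0 0 3 0 0 0 0" --pt "0 0 7 0 0 0 0" --pt "0 0 8.3 0 0 0 0" --pt "0 0 8.3 0 0 0 0" --pt "-1 0 8.3 0 0 0 0" --pt "-1.8 0 8.3 0 0 0 0" --pt "-2.2 0 8.3 0 0 0 0" --pt "-2.6 0 8.3 0 0 0 0" --pt "-3 0 8.3 0 0 0 0" --pt "-3 0 8.3 0 0 0 0"

```text
time_s: 17.65
ee_pos: [529.8, 104.8, 217.6]
orientation: [180.0, -0.1, 174.4]
ft_force: [-4.3, -0.2, 4.1]
finger_gap: -0.2
gripper_force: 2.4
```

```bash
python3 -c "
from h import *
st()"
```

```text
t 17.65 [529.8 104.8 217.6] [ 1.8000e+02 -1.0000e-01  1.7444e+02] F [-4.3 -0.2  4.1] M [ 0.07  0.82 -0.05] gap -0.2 gf 2.4
```

Request:
play_rows --pt "1 0 -1 0 0 0 0" --pt "2 -2 -4 0 0 0 0" --pt "3 -7 -4 0 0 0 0" --pt "3 -12 -4 0 0 0 0" --pt "3 -15.5 -4 0 0 0 0" --pt "3 -15.5 -3 0 0 0 0" --pt "3 -15.5 0 0 0 0 0" --pt "2.6 -15.5 0 0 0 0 0" --pt "1 -15.5 0 0 0 0 0" --pt "0.2 -15.5 0 0 0 0 0" --pt "-0.4 -15.5 0 0 0 0 0" --pt "-1 -15.5 0 0 0 0 0"

```text
time_s: 19.15
ee_pos: [524.3, -49.9, 217.7]
orientation: [180.0, -0.2, 174.5]
ft_force: [-7.9, 1.5, 6.7]
finger_gap: 0.1
gripper_force: 4.0
```

```bash
python3 -c "
from h import *
st()"
```

```text
t 19.15 [524.3 -49.9 217.7] [179.99  -0.25 174.52] F [-7.9  1.5  6.7] M [0.18 1.21 0.08] gap 0.1 gf 4.0
```

Request:
play_rows --pt "1 0 -1 0 0 0 0" --pt "1.8 2 -4 0 0 0 0" --pt "2.3 7 -4 0 0 0 0" --pt "2.3 12 -4 0 0 0 0" --pt "2.3 15.5 -4 0 0 0 0" --pt "2.3 15.5 -3 0 0 0 0" --pt "2.3 15.5 0 0 0 0 0" --pt "2 15.5 0 0 0 0 0" --pt "0.9 15.5 0 0 0 0 0" --pt "0.2 15.5 0 0 0 0 0" --pt "-0.4 15.5 0 0 0 0 0" --pt "-1 15.5 0 0 0 0 0"

```text
time_s: 20.65
ee_pos: [549.8, 102.6, 218.1]
orientation: [180.0, -0.2, 174.4]
ft_force: [-6.8, 0.3, 4.0]
finger_gap: 0.0
gripper_force: 3.3
```

Request:
play_rows --pt "1 0 -1 0 0 0 0" --pt "1.8 -2 -4 0 0 0 0" --pt "2.3 -7 -4 0 0 0 0" --pt "2.3 -12 -4 0 0 0 0" --pt "2.3 -15.5 -4 0 0 0 0" --pt "2.3 -15.5 -3 0 0 0 0" --pt "2.3 -15.5 0 0 0 0 0" --pt "2 -15.5 0 0 0 0 0" --pt "0.9 -15.5 0 0 0 0 0" --pt "0.2 -15.5 0 0 0 0 0" --pt "-0.4 -15.5 0 0 0 0 0" --pt "-1 -15.5 0 0 0 0 0"

```text
time_s: 22.15
ee_pos: [544.8, -52.2, 218.1]
orientation: [-180.0, -0.2, 174.5]
ft_force: [-8.1, 1.3, 7.1]
finger_gap: 0.0
gripper_force: 4.2
```

Run:
```python
from h import *
st(); im,d,p=cap('wrist'); X=cloud(d,p);save('w7',im);np.savez('w7',im=im,X=X,d=d)
```

```text
t 22.15 [544.8 -52.2 218.1] [-180.     -0.18  174.49] F [-8.1  1.3  7.1] M [0.21 1.3  0.01] gap 0.0 gf 4.2
```

View pics/w7.png

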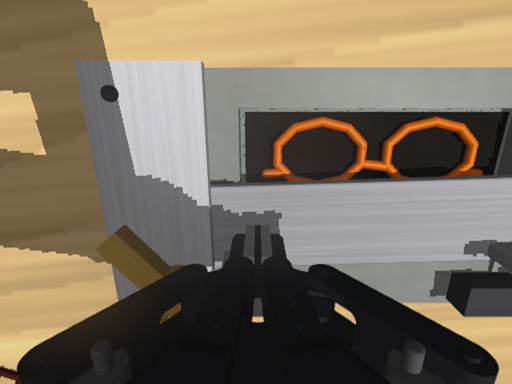

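The shutter is well on its way, with the nest opening and the wing at (140,255) clear. I'm continuing.

Request:
play_rows --pt "1 0 -1 0 0 0 0" --pt "1.8 2 -4 0 0 0 0" --pt "2.3 7 -4 0 0 0 0" --pt "2.3 12 -4 0 0 0 0" --pt "2.3 15.5 -4 0 0 0 0" --pt "2.3 15.5 -3 0 0 0 0" --pt "2.3 15.5 0 0 0 0 0" --pt "2 15.5 0 0 0 0 0" --pt "0.9 15.5 0 0 0 0 0" --pt "0.2 15.5 0 0 0 0 0" --pt "-0.4 15.5 0 0 0 0 0" --pt "-0.9 15.5 0 0 0 0 0"

```text
time_s: 23.7
ee_pos: [568.8, 100.8, 218.2]
orientation: [180.0, -0.2, 174.4]
ft_force: [-8.3, 0.9, 5.8]
finger_gap: -0.0
gripper_force: 3.9
```

Request:
play_rows --pt "1 0 -1 0 0 0 0" --pt "1.8 -2 -4 0 0 0 0" --pt "2.2 -7 -4 0 0 0 0" --pt "2.2 -12 -4 0 0 0 0" --pt "2.2 -15.5 -4 0 0 0 0" --pt "2.2 -15.5 -3 0 0 0 0" --pt "2.2 -15.5 0 0 0 0 0" --pt "1.9 -15.5 0 0 0 0 0" --pt "0.9 -15.5 0 0 0 0 0" --pt "0.3 -15.5 0 0 0 0 0" --pt "0 -15.5 0 0 0 0 0" --pt "-0.2 -15.5 0 0 0 0 0"

```text
time_s: 25.2
ee_pos: [555.5, -53.3, 218.4]
orientation: [-180.0, -0.3, 174.5]
ft_force: [-10.4, 1.1, 10.5]
finger_gap: -0.0
gripper_force: 5.7
```

```bash
python3 -c "
from h import *
st()"
```

```text
t 25.2 [555.5 -53.3 218.4] [-179.99   -0.27  174.49] F [-10.4   1.1  10.5] M [0.15 1.76 0.04] gap -0.0 gf 5.7
```

Request:
play_rows --pt "-0.2 0 0 0 0 0 0" --pt "-0.3 0 0 0 0 0 0" --pt "-0.3 0 0 0 0 0 0"

```text
time_s: 25.58
ee_pos: [557.7, -53.5, 218.2]
orientation: [-180.0, -0.4, 174.5]
ft_force: [-12.7, 1.1, 9.5]
finger_gap: -0.1
gripper_force: 6.8
```

Request:
play_rows --pt "-0.1 0 0 0 0 0 0" --pt "-0.2 0 0 0 0 0 0" --pt "-0.2 0 0 0 0 0 0"

```text
time_s: 25.95
ee_pos: [558.8, -53.6, 218.3]
orientation: [-180.0, -0.7, 174.5]
ft_force: [-20.9, 0.8, 16.6]
finger_gap: 0.3
gripper_force: 10.5
```

Request:
play_rows --pt "1 0 -1 0 0 0 0" --pt "1.8 2 -4 0 0 0 0" --pt "2 7 -4 0 0 0 0" --pt "2 12 -4 0 0 0 0" --pt "2 15.5 -4 0 0 0 0" --pt "2 15.5 -3 0 0 0 0" --pt "2 15.5 0 0 0 0 0" --pt "1.7 15.5 0 0 0 0 0" --pt "0.9 15.5 0 0 0 0 0" --pt "0.4 15.5 0 0 0 0 0" --pt "0.2 15.5 0 0 0 0 0" --pt "0.2 15.5 0 0 0 0 0"

```text
time_s: 27.45
ee_pos: [572.5, 100.3, 218.5]
orientation: [-179.9, -0.5, 174.4]
ft_force: [-15.2, -1.4, 11.9]
finger_gap: -0.0
gripper_force: 7.5
```

Request:
play_rows --pt "-0.1 0 0 0 0 0 0" --pt "-0.2 0 0 0 0 0 0" --pt "-0.2 0 0 0 0 0 0"

```text
time_s: 27.82
ee_pos: [573.5, 100.3, 218.6]
orientation: [-179.9, -0.7, 174.5]
ft_force: [-21.2, 0.0, 17.0]
finger_gap: 0.2
gripper_force: 10.9
```

Request:
play_rows --pt "1 0 -1 0 0 0 0" --pt "1.8 -2 -4 0 0 0 0" --pt "2 -7 -4 0 0 0 0" --pt "2 -12 -4 0 0 0 0" --pt "2 -15.5 -4 0 0 0 0" --pt "2 -15.5 -3 0 0 0 0" --pt "2 -15.5 0 0 0 0 0" --pt "1.7 -15.5 0 0 0 0 0" --pt "0.9 -15.5 0 0 0 0 0" --pt "0.4 -15.5 0 0 0 0 0" --pt "0.1 -15.5 0 0 0 0 0" --pt "0.1 -15.5 0 0 0 0 0"

```text
time_s: 29.32
ee_pos: [558.3, -53.4, 218.3]
orientation: [180.0, -0.6, 174.5]
ft_force: [-17.2, 2.0, 13.6]
finger_gap: 0.2
gripper_force: 8.7
```

Request:
play_rows --pt "-0.1 0 0 0 0 0 0" --pt "-0.1 0 0 0 0 0 0" --pt "1 0 0 0 0 0 0" --pt "2 0 -3 0 0 0 0" --pt "6 4 -9 0 0 0 0" --pt "8 8 -15 0 0 0 0" --pt "8 8 -20 0 0 0 0" --pt "8 8 -24 0 0 0 0" --pt "8 8 -24 0 0 0 0" --pt "8 8 -24 0 0 0 0"

```text
time_s: 30.58
ee_pos: [487.5, 33.6, 457.5]
orientation: [180.0, 0.1, 174.5]
ft_force: [-0.2, 0.2, -0.2]
finger_gap: -0.1
gripper_force: 0.0
```

Run:
```python
from h import *
st(); im,d,p=cap('wrist'); X=cloud(d,p)
it,dt,pt=cap('top'); Xt=cloud(dt,pt)
save('fin',np.hstack([cv2.resize(im,(400,300)),cv2.resize(it[60:270,20:440],(400,300))]))
e=np.array([np.cos(np.radians(-5.5)),np.sin(np.radians(-5.5))]);n=np.array([-e[1],e[0]])
for nm,Y in(('w',X),('t',Xt)):
    Z=Y[...,2];d0=Y[...,:2]-[528.3,25.8];f=d0@e;g=d0@n
    for s in(83,-83):
        m=(Z>58)&(Z<68)&(abs(g-s)<20)&(f>15)&(f<75)
        if m.sum()>20:print(nm,s,m.sum(),cv2.minAreaRect(np.c_[f[m],g[m]].astype(np.float32)))
    for s in(80,-80):
        m=(Z>38)&(Z<46)&(abs(g-s)<18)&(f>50)&(f<85)
        if m.sum()>20:print('stop',nm,s,m.sum(),np.percentile(f[m],[1,99]))
```

```text
t 30.57 [487.5  33.6 457.5] [1.8000e+02 6.0000e-02 1.7447e+02] F [-0.2  0.2 -0.2] M [ 0.01  0.02 -0.04] gap -0.1 gf 0.0
w 83 147 ((50.82516098022461, 83.48941040039062), (10.197724342346191, 29.430940628051758), 0.5437248945236206)
w -83 145 ((50.89334487915039, -81.51124572753906), (9.775655746459961, 29.385059356689453), 0.24937927722930908)
stop w 80 237 [59.59173816 81.56994823]
stop w -80 229 [59.58443202 81.27505332]
t 83 33 ((49.55498123168945, 85.43223571777344), (9.078520774841309, 28.641923904418945), 5.1863484382629395)
t -83 33 ((50.12824249267578, -79.66079711914062), (26.15282440185547, 9.847134590148926), 89.78755950927734)
stop t 80 77 [52.49929675 80.21338471]
stop t -80 83 [52.10906694 79.96104263]
```

View pics/fin.png

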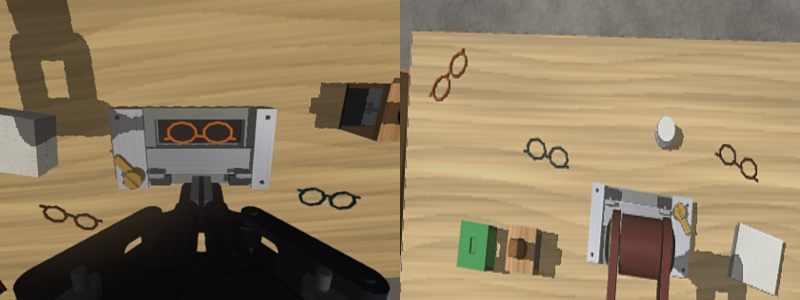

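Both lugs sit level, with the plate against the stops at both ends: the lug-to-stop gap is 3.6 mm, and 3.5 mm is the home value. The nest at (200,132) is open, the driver is in its stand and the bystanders haven't moved. I'm handing in.

```bash
python3 -c "
from plant import arm
print(arm.close_job())"
```

```text
the job is handed in; nothing more can be done
None
```

The job is handed in at about 31 s: the latch is at its stop, the driver is back in its wooden stand, and the shutter is home at both ends with the nest open.

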